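Test-run the water bath's pump switch

ROBOT

A 7-joint arm with a two-finger parallel gripper is mounted at the origin on the work surface. World frame = base frame: x ahead of the robot, y to its left, z up, the work surface at z = 0. Lengths are in m, angles in rad, forces in N, time in s.
With the tool pointing down it reaches from about 0.425 to 1.025 m from the base axis. Payload 9.4 kg.
Tool frame: the origin (TCP) lies between the finger pads; the fingertips stand 25 mm ahead of it and the grasp point (between the pads) lies 6 mm ahead of it; x points along the fingers, y is the direction in which the jaws open and shut, and the axes are right-handed (so a half turn about x gives the same grasp; the last joint's range is limited). The gripper opens to 85 mm and grips with 20 to 120 N. Pads are 22 mm wide; open, the fingers measure 114 mm over their backs; the gripper's body (76 mm by 85 mm) begins 54 mm behind the grasp point. The pads swing forward as they close: fully open they stand 13 mm farther back than shut.
Start: joints at [1.135, 0.599, -0.003, 1.599, 0.002, 0.943, -0.08], TCP at [0.255, -0.679, 0.256] pointing down, gripper open.
Joint ranges: [-2.57, 2.57], [-0.35, 1.97], [-1.29, 1.29], [0.11, 2.56], [-1.05, 4.19], [0.11, 1.86], [-2.63, 2.63]. Speed limits (rad/s): [2.22, 2.22, 3.01, 3.01, 3.14, 3.14, 3.14].

INTERFACE

Orientations are given as a unit quaternion [w, x, y, z].
In Python, from rig import env gives the robot as it stands. The module is installed in compiled form; this text tells all that it offers.
- The arm moves only by the shell command python3 -m creep 'ROWS' [FORCE]. ROWS is JSON, a list of rows, each a list of 3 entries, a list of its own where there are three numbers: the shift along the tool's x, y, z in cm, then the turn about the tool's x in degrees, then the finger opening in cm, from 0 to 8.54. In form: [[[dx, dy, dz], spin, hand], ...]. A call has exactly 10 rows; each row shifts and turns the commanded pose from where the row before left it, along the tool's axes as they then stand; what a row does not reach is not made up. A row lasts 1/12 s, in which the tool goes at most 41.7 mm and 7.16 degrees, less where a joint would pass 70% of its speed; a pose out of reach is approached as far as the arm can. A call with a gripper value outside its range is refused whole. The fingers move at their own pace and stop on an object; FORCE is the grip in N (left out, the last holds). Time passes only in rows, so rows that do not move let the fingers close, or fill a call up. It gives the time, the measured TCP pose, the force and the opening at its end, in the units of the state.
- env.sense(): the state, without advancing time (a new reading comes with each control period).
- env.capture(name): name is "scene" or "top"; returns the picture (480x640x3 uint8, red, green, blue); there is no depth.
- env.camera_model(name): a dict with "mtx" (3x3 intrinsics, pixels), "R" (3x3) and "t" (3): a world point X has camera coordinates R X + t. Camera axes: x right, y down, z forward; pixel columns grow to the right and rows downward; lengths in m; the calibration is good to about 2 mm. A picture is of the moment at which its call begins. camera_model takes no time and is no camera call.
- env.close_job(): hands the job in, once; it reports no verdict.
The state is a dict: "t": time; "qpos": joint angles; "qd": joint speeds; "joint_torque": joint torques, N m; "tcp_pos": TCP position; "tool_rot": TCP orientation; "ft_force": force on the tool from outside, world axes, zero at the start; "ft_torque": the same for the moment, N m; "opening": finger opening in m.
Only numpy, scipy, OpenCV 4.12 (cv2) and the standard library are available. Lean on these libraries where they do the work, as an engineer would, in place of code of your own. Each camera call takes 0.05 s, during which the arm holds its last target.

TASK

Give the water bath's circulating pump a short test run: pull its switch, the wide mushroom-headed knob on the control deck, straight up until it snaps into its out position, leave it out for at least a second, then push it fully home again. Leave the other two controls on the deck, the slim pull knob and the rotary dial, as they are.

Things in the scene. Friction and masses are not known exactly. Their poses are not given: they have to be found in the camera images.
- pump_cap (a point): the middle of the head of the pump's push-pull knob: a black round head 36 mm across, 20 mm high (10 mm below to 10 mm above this point), on a 14 mm steel stem. Home, this point is 27 mm above the control deck (137 mm above the table), the head's underside 17 mm above the deck over a 5 mm high collar 42 mm across. z is up, along the travel; y along the row of controls; x towards the bath's lid
- pump_knob (a joint): travel of the pump's knob in m, straight up: 0 home (as at the start), 0.020 fully up, its out position. A spring detent holds it at both ends: about 5 N starts it either way, easing to nothing at half travel, beyond which it snaps on to the other end by itself
- lamp_knob (a joint): travel of the slim pull knob (plain black cylinder 16 mm across, its top 37 mm above the deck, no head) in m: 0 home, 0.020 out, with the same kind of detent. It starts at 0 and must stay home
- dial_mark (a point): a point on the bar grip of the rotary dial (black, 42 mm across, on a 66 mm steel base, 44 mm high in all), 18 mm from the dial's axis. The dial starts at any angle, stays where it is left and must not be turned
- bath: the grey water bath, fixed, 400 mm wide; origin on the table under the middle of the row of controls; x to its lid, y along the row, z up. The flat deck is 110 mm high, x from -75 to 75 mm; behind it the closed tub is 148 mm high and its lid handle, at x 250, 175 mm. The three black controls stand at y -115, 0 and 115 mm, in any order

How it is judged:
On the way:
1. the pump's knob is pulled out to its detent and stays out for a second (value of joint pump_knob above 0.016 m), for 0.9 s.
At the end, for the whole second after the job is handed in: the pump's knob is fully home again (within 3 mm), after having been out (by more than 16 mm of its 20 mm) for at least 0.9 s, the slim knob is home (within 4 mm) and the dial is not turned (its mark within 6 mm of where it was, about 19 degrees) (value of joint pump_knob below 0.003 m and value of joint lamp_knob below 0.004 m and distance of dial_mark from where it was at the start of the episode below 0.006 m); the robot touches nothing.
It fails at once if the slim pull knob is pulled out (by more than 8 mm) (value of joint lamp_knob above 0.008 m).
It fails at once if the rotary dial is turned (its mark moves by more than 10 mm) (distance of dial_mark from where it was at the start of the episode above 0.01 m).
It also fails if it takes over 32 s, if anything falls off the work surface, if the arm or the gripper's body presses on something with over 40 N, if the wrist force passes 120 N, or if a joint passes its speed limit or range.

## Working session

There is one attempt and no reset: what is moved stays moved. The work goes in short steps, Python scripts to look and compute and a shell command to move; the robot and the scene stay as the last step left them, time stands still between calls to the robot, and variables do not carry over. Pictures are saved under pics/ and viewed, and the job is handed in when it is done.

```bash
mkdir -p pics
python3 - <<'E'
from rig import env
import cv2,numpy as np
for n in("scene","top"):
    cv2.imwrite(f"pics/{n}0.png",env.capture(n)[:,:,::-1])
    m=env.camera_model(n);print(n,np.round(m["mtx"],1).tolist(),np.round(-m["R"].T@m["t"],3),np.round(m["R"],2).tolist())
s=env.sense();print(s["t"],s["tcp_pos"],s["tool_rot"],s["opening"])
E
```

```text
scene [[506.3, 0.0, 315.0], [0.0, 506.3, 238.3], [0.0, 0.0, 1.0]] [1.022 0.203 0.587] [[-0.32, 0.95, 0.0], [0.64, 0.22, -0.74], [-0.7, -0.24, -0.68]]
top [[625.1, 0.0, 329.9], [0.0, 625.1, 252.2], [0.0, 0.0, 1.0]] [0.497 0.019 0.968] [[0.02, -1.0, -0.0], [-1.0, -0.02, -0.06], [0.06, 0.0, -1.0]]
0.1 [ 0.25445441 -0.67846739  0.25547216] [-0.1256977  -0.69562118 -0.12669053  0.69588848] 0.08528555223094816
```

View pics/scene0.png

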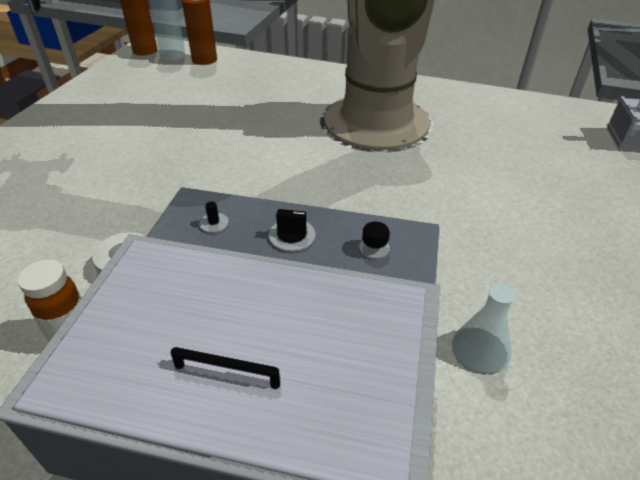

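View pics/top0.png

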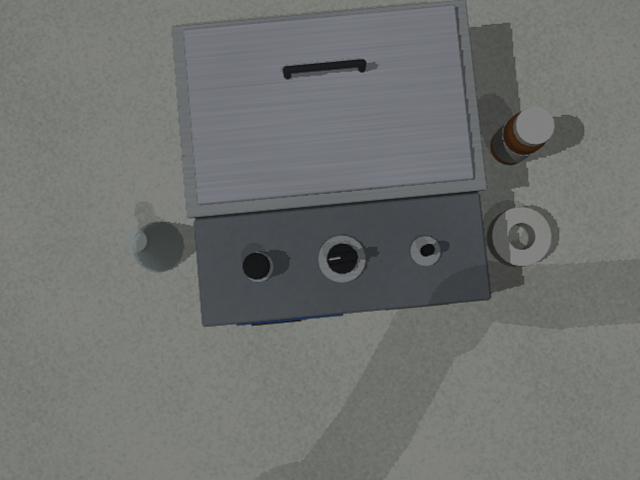

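The pump knob is the round black head at top (257,265) and scene (376,235). The dial is in the middle at top (343,258), and the slim knob is at top (427,250). The lid is on the far side (+x), and a flask stands left of the pump at top (158,245).

```bash
cat > h.py <<'E'
from rig import env
import cv2,numpy as np
def ray(n,uv):
    m=env.camera_model(n);R=np.array(m["R"]);C=-R.T@np.array(m["t"])
    d=R.T@np.linalg.solve(np.array(m["mtx"]),[uv[0],uv[1],1]);return C,d/np.linalg.norm(d)
def plane(n,uv,z):
    C,d=ray(n,uv);return C+d*(z-C[2])/d[2]
def tri(a,b):
    A=np.zeros((3,3));y=np.zeros(3)
    L=[ray("top",a),ray("scene",b)]
    for C,d in L:
        P=np.eye(3)-np.outer(d,d);A+=P;y+=P@C
    X=np.linalg.solve(A,y);return X,[np.linalg.norm((np.eye(3)-np.outer(d,d))@(X-C)) for C,d in L]
def blobs(n,box,img=None,th=30):
    if img is None: img=cv2.imread(f"pics/{n}0.png")
    x0,y0,x1,y1=box;m=(img[y0:y1,x0:x1].max(2)<th).astype(np.uint8)
    k,l,s,c=cv2.connectedComponentsWithStats(m)
    return [(np.round(c[i]+[x0,y0],1),s[i][:5]+[x0,y0,0,0,0]) for i in range(1,k) if s[i][4]>40]
E
python3 - <<'E'
from h import *
t=blobs("top",(210,225,480,310));s=blobs("scene",(190,195,420,265))
for b in t:print("top",b,plane("top",b[0],.142))
for b in s:print("scene",b,plane("scene",b[0],.137))
p=min(t,key=lambda b:b[0][0])[0];q=max(s,key=lambda b:b[0][0])[0]
print("tri",tri(p,q))
# deck corners
for u in[(195,222),(203,326),(490,298),(478,194)]:print(u,plane("top",u,.110))
f=env.camera_model("top")
a=cv2.imread("pics/top0.png")[225:305,215:380];b=cv2.imread("pics/scene0.png")[190:270,190:420]
cv2.imwrite("pics/z1.png",cv2.resize(a,None,fx=4,fy=4));cv2.imwrite("pics/z2.png",cv2.resize(b,None,fx=3,fy=3))
s=env.sense();from scipy.spatial.transform import Rotation as Ro
print(Ro.from_quat(np.roll(s["tool_rot"],-1)).as_matrix().round(3))
E
```

```text
top (array([342.4, 258. ]), array([328, 244,  29,  29, 638])) [0.54023041 0.00405783 0.142     ]
top (array([427.1, 249.6]), array([421, 244,  14,  12, 125])) [ 0.55311156 -0.10793885  0.142     ]
top (array([256. , 265.5]), array([243, 253,  27,  26, 538])) [0.52852387 0.11816453 0.142     ]
scene (array([211.7, 212.5]), array([206, 202,  12,  22, 208])) [ 0.55659749 -0.10695428  0.137     ]
scene (array([290.6, 225.8]), array([277, 210,  29,  33, 798])) [0.54689385 0.00645514 0.137     ]
scene (array([375.2, 234.5]), array([363, 222,  26,  26, 553])) [0.52655554 0.11841244 0.137     ]
tri (array([0.52861707, 0.11865277, 0.13883482]), [np.float64(0.00011269254004921489), np.float64(0.00011269254004923933)])
(195, 222) [0.58848913 0.20752665 0.11      ]
(203, 326) [0.44598026 0.19247982 0.11      ]
(490, 298) [ 0.49023018 -0.19935802  0.11      ]
(478, 194) [ 0.63346291 -0.18279383  0.11      ]
[[-0.001  0.351 -0.936]
 [ 0.001 -0.936 -0.351]
 [-1.    -0.001  0.   ]]
```

View pics/z1.png

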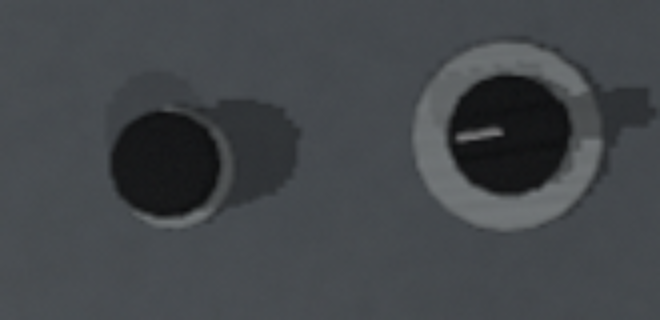

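View pics/z2.png

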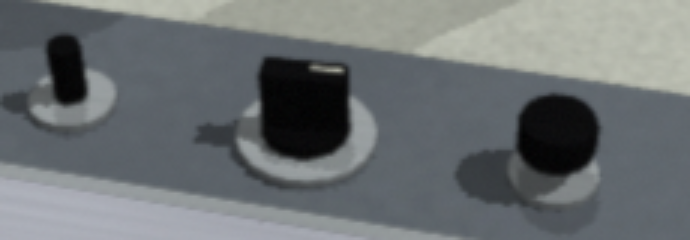

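Pump head centre is about (0.5285, 0.118). The triangulated z of 0.139 agrees with the expected 0.137, and it lies 114 mm from the dial (115 expected). The row direction puts bath x at +6.2°. I'll align the jaws with bath y, which needs a spin of +14.4°, then travel at the present height.

```bash
python3 -m creep '[[[0,0,0],7,8.5],[[0,0,0],7,8.5],[[0,-3.4,-1.6],0.4,8.5],[[0,-3.4,-1.6],0,8.5],[[0,-3.4,-1.6],0,8.5],[[0,-3.4,-1.6],0,8.5],[[0,-3.4,-1.6],0,8.5],[[0,-3.4,-1.6],0,8.5],[[0,-3.4,-1.6],0,8.5],[[0,-3.4,-1.6],0,8.5]]' 60
python3 -m creep '[[[0,-3.4,-1.6],0,8.5],[[0,-3.4,-1.6],0,8.5],[[0,-3.4,-1.6],0,8.5],[[0,-3.4,-1.6],0,8.5],[[0,-3.4,-1.6],0,8.5],[[0,-3.4,-1.6],0,8.5],[[0,-3.4,-1.6],0,8.5],[[0,-3.4,-1.6],0,8.5],[[0,-3.4,-1.6],0,8.5],[[0,-3.4,-1.6],0,8.5]]'
cat >> h.py <<'E'
from scipy.spatial.transform import Rotation as Ro
def go(X):
    s=env.sense();M=Ro.from_quat(np.roll(s["tool_rot"],-1)).as_matrix()
    print("t",s["t"],"tcp",np.round(s["tcp_pos"],4),"yaxis",M[:,1].round(3),"x",M[:,0].round(3),"F",np.round(s["ft_force"],1),"open",s["opening"])
    print("shift cm",(M.T@(np.array(X)-s["tcp_pos"])*100).round(2), "spin to -83.8:",np.degrees(np.arctan2(M[1,1],M[0,1]))+83.8)
E
python3 -c "
from h import *
go([.5285,.118,.2555])"
```

```text
t: 0.93
tcp_pos: [0.3525, -0.3927, 0.2561]
tool_rot: [-0.038, -0.706, -0.038, 0.706]
ft_force: [1.0, 0.5, 0.1]
opening: 0.0846
t: 1.77
tcp_pos: [0.4751, -0.0375, 0.2562]
tool_rot: [-0.038, -0.706, -0.038, 0.706]
ft_force: [0.2, -0.4, 0.4]
opening: 0.0852
t 1.7667 tcp [ 0.4751 -0.0375  0.2562] yaxis [ 0.107 -0.994  0.   ] x [-0. -0. -1.] F [ 0.2 -0.4  0.4] open 0.08517203916745782
shift cm [  0.07 -14.89  -6.98] spin to -83.8: -0.0430644201219792
```

```bash
python3 -m creep '[[[0,-3,-1.4],0,8.5],[[0,-3,-1.4],0,8.5],[[0,-3,-1.4],0,8.5],[[0,-3,-1.4],0,8.5],[[0,-2.9,-1.4],0,8.5],[[0,0,0],0,8.5],[[1.5,0,0],0,8.5],[[1.5,0,0],0,8.5],[[1,0,0],0,8.5],[[0,0,0],0,8.5]]'
python3 - <<'E'
from h import *
for n in("scene","top"): cv2.imwrite(f"pics/{n}1.png",env.capture(n)[:,:,::-1])
go([.5285,.118,.147])
E
```

```text
t: 2.6
tcp_pos: [0.5275, 0.1158, 0.2143]
tool_rot: [-0.038, -0.705, -0.038, 0.707]
ft_force: [-1.1, -1.1, -0.3]
opening: 0.085
t 2.7 tcp [0.5285 0.116  0.2161] yaxis [ 0.107 -0.994  0.   ] x [-0.001 -0.    -1.   ] F [ 0.2 -0.1  0.5] open 0.0851037985438437
shift cm [ 6.91 -0.2  -0.03] spin to -83.8: -0.06001876440116405
```

View pics/scene1.png

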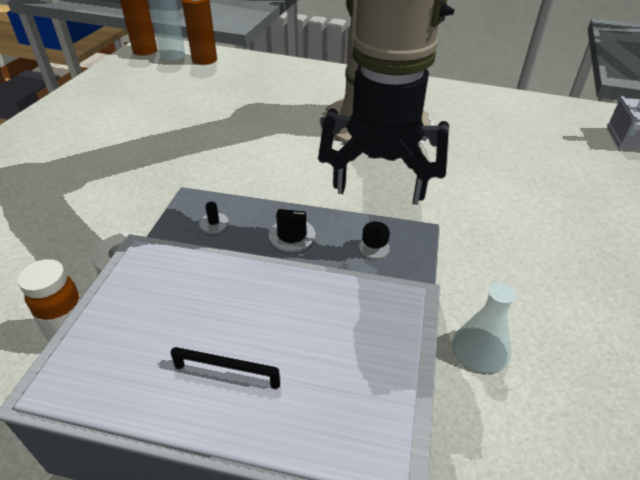

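The jaws straddle the pump knob: fingertips at (340,190) and (420,197), head at (376,235), nothing else near. I'll correct by 2 mm, descend, and then close.

```bash
python3 -m creep '[[[0,-0.2,0],0,8.5],[[1.2,0,0],0,8.5],[[1.2,0,0],0,8.5],[[1.2,0,0],0,8.5],[[1.2,0,0],0,8.5],[[1,0,0],0,8.5],[[0.6,0,0],0,8.5],[[0.5,0,0],0,8.5],[[0,0,0],0,8.5],[[0,0,0],0,8.5]]' 60
python3 - <<'E'
from h import *
for n in("scene","top"): cv2.imwrite(f"pics/{n}2.png",env.capture(n)[:,:,::-1])
a=cv2.imread("pics/scene2.png")[130:290,250:500];cv2.imwrite("pics/z3.png",cv2.resize(a,None,fx=3,fy=3))
go([.5285,.118,.147])
E
```

```text
t: 3.53
tcp_pos: [0.5285, 0.1183, 0.1474]
tool_rot: [0.038, 0.706, 0.038, -0.706]
ft_force: [0.1, -0.7, -0.4]
opening: 0.0849
t 3.6333 tcp [0.5287 0.1183 0.1478] yaxis [ 0.107 -0.994 -0.   ] x [ 0.001  0.    -1.   ] F [ 0.4 -0.5  0.1] open 0.08505101849782391
shift cm [0.08 0.03 0.03] spin to -83.8: -0.044948528567218204
```

View pics/z3.png

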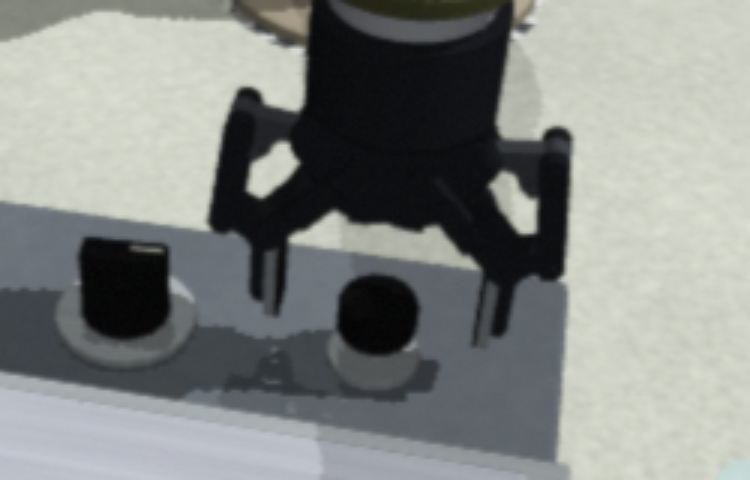

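The head sits midway between the pads, well clear of the dial. Closing.

```bash
python3 -m creep '[[[0,0,0],0,6],[[0,0,0],0,5],[[0,0,0],0,4.4],[[0,0,0],0,4],[[0,0,0],0,3.6],[[0,0,0],0,3],[[0,0,0],0,3],[[0,0,0],0,3],[[0,0,0],0,3],[[0,0,0],0,3]]' 60
python3 - <<'E'
from h import *
cv2.imwrite(f"pics/scene3.png",env.capture("scene")[:,:,::-1])
a=cv2.imread("pics/scene3.png")[130:290,250:500];cv2.imwrite("pics/z4.png",cv2.resize(a,None,fx=3,fy=3))
go([.5285,.118,.147])
E
```

```text
t: 4.47
tcp_pos: [0.5285, 0.1184, 0.1477]
tool_rot: [0.038, 0.706, 0.038, -0.706]
ft_force: [-1.8, 0.7, 5.6]
opening: 0.0344
t 4.5167 tcp [0.5284 0.1184 0.1477] yaxis [ 0.107 -0.994 -0.   ] x [ 0.  0. -1.] F [-0.8  0.7  5.4] open 0.034375842081029805
shift cm [ 0.07  0.04 -0.  ] spin to -83.8: -0.03622956462328375
```

View pics/z4.png

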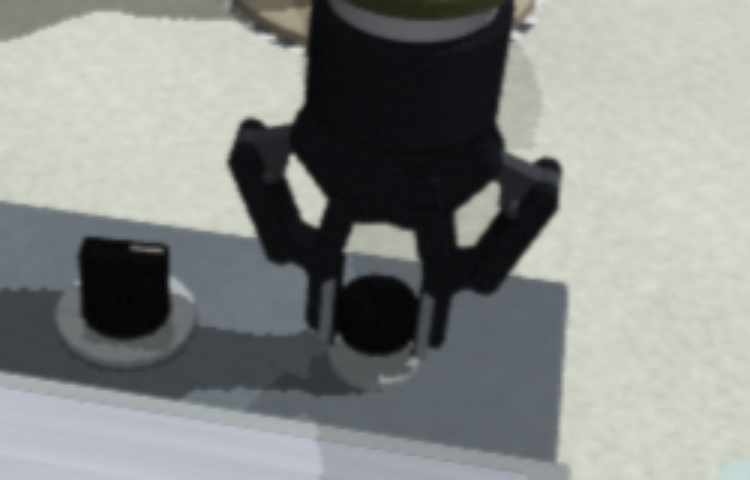

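The pads hold the head at an opening of 34.4 mm, and the 5 N upward force is the pads pressing lightly down. Pulling up 21 mm.

```bash
python3 -m creep '[[[-0.3,0,0],0,3],[[-0.3,0,0],0,3],[[-0.3,0,0],0,3],[[-0.3,0,0],0,3],[[-0.3,0,0],0,3],[[-0.3,0,0],0,3],[[-0.3,0,0],0,3],[[0,0,0],0,3],[[0,0,0],0,3],[[0,0,0],0,3]]'
python3 - <<'E'
from h import *
for n in("scene","top"): cv2.imwrite(f"pics/{n}4.png",env.capture(n)[:,:,::-1])
a=cv2.imread("pics/scene4.png")[130:290,250:500];cv2.imwrite("pics/z5.png",cv2.resize(a,None,fx=3,fy=3))
go([.5285,.118,.168])
m=env.camera_model("scene")
for z in(.137,.157):
    p=np.array(m["mtx"])@(np.array(m["R"])@[.5285,.118,z]+m["t"]);q=(p/p[2])[:2];print(z,q,(q-[250,130])*3)
E
```

```text
t: 5.35
tcp_pos: [0.5284, 0.1184, 0.1679]
tool_rot: [-0.038, -0.706, -0.038, 0.706]
ft_force: [3.2, 3.6, -10.6]
opening: 0.0336
t 5.45 tcp [0.5284 0.1184 0.168 ] yaxis [ 0.107 -0.994 -0.   ] x [-0.  0. -1.] F [  2.4   3.2 -11.9] open 0.034112540801814216
shift cm [-0.    0.04 -0.01] spin to -83.8: -0.0346784973284997
0.137 [374.53882507 235.36672658] [373.61647522 316.10017973]
0.157 [375.80610526 223.93413162] [377.41831578 281.80239486]
```

View pics/z5.png

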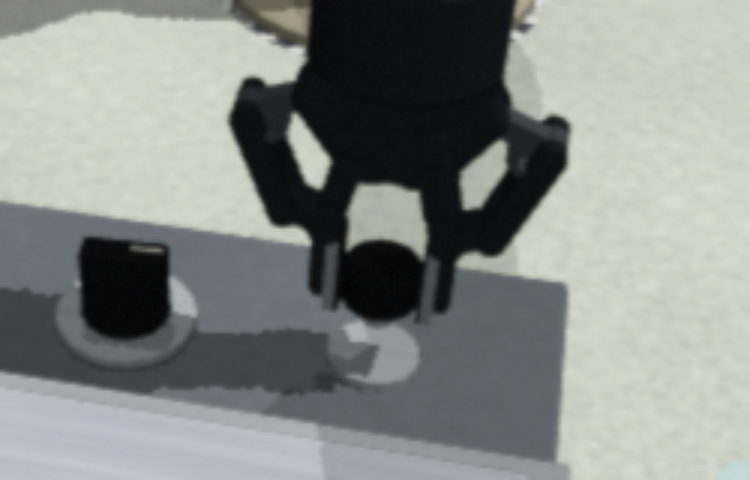

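The head centre is now at about (379,280) in the crop. The prediction for z = 0.157 is (377,282), so the knob is fully out, and the -11 N matches the upper stop. Holding it about 1.7 s.

```bash
python3 -m creep '[[[0,0,0],0,3],[[0,0,0],0,3],[[0,0,0],0,3],[[0,0,0],0,3],[[0,0,0],0,3],[[0,0,0],0,3],[[0,0,0],0,3],[[0,0,0],0,3],[[0,0,0],0,3],[[0,0,0],0,3]]'
python3 -m creep '[[[0,0,0],0,3],[[0,0,0],0,3],[[0,0,0],0,3],[[0,0,0],0,3],[[0,0,0],0,3],[[0,0,0],0,3],[[0,0,0],0,3],[[0,0,0],0,3],[[0,0,0],0,3],[[0,0,0],0,3]]'
python3 - <<'E'
from h import *
im=env.capture("scene")[:,:,::-1].copy();cv2.imwrite("pics/scene5.png",im)
print(blobs("scene",(362,205,390,240),im)); print(blobs("scene",(362,205,390,240),cv2.imread("pics/scene4.png")))
go([.5285,.118,.168])
E
```

```text
t: 6.28
tcp_pos: [0.5284, 0.1184, 0.168]
tool_rot: [-0.038, -0.706, -0.038, 0.706]
ft_force: [3.7, 3.2, -15.1]
opening: 0.0342
t: 7.12
tcp_pos: [0.5284, 0.1184, 0.168]
tool_rot: [-0.038, -0.706, -0.038, 0.706]
ft_force: [4.6, 4.4, -15.8]
opening: 0.0339
[(array([375.5, 222.5]), array([362, 205,  28,  31, 619]))]
[(array([375.4, 222.5]), array([362, 205,  28,  31, 619]))]
t 7.1667 tcp [0.5284 0.1184 0.168 ] yaxis [ 0.107 -0.994 -0.   ] x [-0.  0. -1.] F [  3.7   3.6 -16.5] open 0.03415089255055046
shift cm [-0.    0.04 -0.01] spin to -83.8: -0.036873231646623594
```

The knob stayed out: its blob did not move between pictures 1.7 s apart. Pushing it home with the grip kept.

```bash
python3 -m creep '[[[0.3,0,0],0,3],[[0.3,0,0],0,3],[[0.3,0,0],0,3],[[0.3,0,0],0,3],[[0.3,0,0],0,3],[[0.3,0,0],0,3],[[0.3,0,0],0,3],[[0.1,0,0],0,3],[[0,0,0],0,3],[[0,0,0],0,3]]'
python3 - <<'E'
from h import *
im=env.capture("scene")[:,:,::-1].copy();cv2.imwrite("pics/scene6.png",im)
print(blobs("scene",(362,205,390,255),im));go([.5285,.118,.147])
E
```

```text
t: 8.0
tcp_pos: [0.5285, 0.1184, 0.1476]
tool_rot: [0.038, 0.706, 0.038, -0.706]
ft_force: [-5.6, 2.0, 19.8]
opening: 0.034
[(array([374.1, 232.8]), array([362, 205,  28,  43, 636]))]
t 8.05 tcp [0.5285 0.1184 0.1476] yaxis [ 0.107 -0.994 -0.   ] x [ 0.001  0.    -1.   ] F [-4.4  1.9 20.1] open 0.03387186728210711
shift cm [0.06 0.04 0.  ] spin to -83.8: -0.039927563815354006
```

20 N against the lower stop, so the knob is home. Opening, then rising clear.

```bash
python3 -m creep '[[[0,0,0],0,5],[[0,0,0],0,6.5],[[0,0,0],0,8.5],[[0,0,0],0,8.5],[[0,0,0],0,8.5],[[0,0,0],0,8.5],[[0,0,0],0,8.5],[[0,0,0],0,8.5],[[0,0,0],0,8.5],[[0,0,0],0,8.5]]'
python3 -m creep '[[[-0.5,0,0],0,8.5],[[-1.5,0,0],0,8.5],[[-1.5,0,0],0,8.5],[[-1.5,0,0],0,8.5],[[-1.5,0,0],0,8.5],[[-1.5,0,0],0,8.5],[[-1.5,0,0],0,8.5],[[-0.5,0,0],0,8.5],[[0,0,0],0,8.5],[[0,0,0],0,8.5]]'
python3 - <<'E'
from h import *
im=env.capture("scene")[:,:,::-1].copy();cv2.imwrite("pics/scene7.png",im)
for b in blobs("scene",(190,195,420,265),im):print(b)
for b in blobs("scene",(190,195,420,265)):print("start",b)
go([.5285,.118,.147])
a=im[130:290,170:430];cv2.imwrite("pics/z8.png",cv2.resize(a,None,fx=3,fy=3))
E
```

```text
t: 8.88
tcp_pos: [0.5284, 0.1182, 0.1462]
tool_rot: [-0.038, -0.706, -0.038, 0.706]
ft_force: [0.1, 0.6, -1.0]
opening: 0.0849
t: 9.72
tcp_pos: [0.5283, 0.1182, 0.2462]
tool_rot: [0.038, 0.706, 0.038, -0.706]
ft_force: [0.3, 0.1, -1.1]
opening: 0.085
(array([211.8, 212.7]), array([206, 202,  12,  22, 202]))
(array([290.6, 225.9]), array([277, 210,  29,  33, 793]))
(array([375.3, 234.5]), array([363, 222,  26,  26, 551]))
start (array([211.7, 212.5]), array([206, 202,  12,  22, 208]))
start (array([290.6, 225.8]), array([277, 210,  29,  33, 798]))
start (array([375.2, 234.5]), array([363, 222,  26,  26, 553]))
t 9.7667 tcp [0.528  0.1181 0.2457] yaxis [ 0.107 -0.994  0.   ] x [-0.001 -0.    -1.   ] F [-0.7  0.5  1. ] open 0.08498004386179944
shift cm [ 9.87  0.02 -0.05] spin to -83.8: -0.03908851017271786
```

View pics/z8.png

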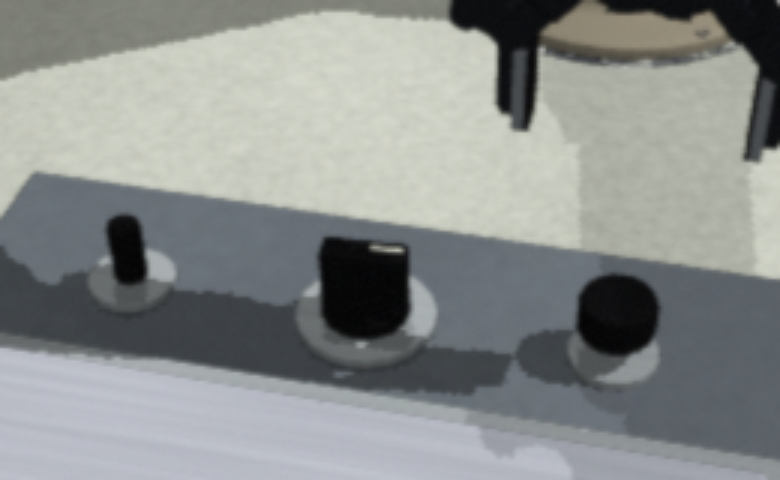

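All three controls match the start picture: pump (375.3,234.5) against (375.2,234.5), with the dial and slim knob unmoved to within 0.2 px. The gripper is free above them.

```bash
python3 -c "
from rig import env
env.close_job()"
```

```text
the job is handed in; nothing more can be done
```

The pump's test run is done and the job is handed in, at about 10 s of the 32 s allowed; handing in gives no verdict.

- **Pull and push:** I gripped the mushroom head and pulled it up 21 mm. The picture put the head at its fully-out height, z about 0.157 m. I held it out for at least 1.7 s, pushed it back onto its lower stop at about 20 N, then released it and raised the gripper about 10 cm.
- **Last picture:** the pump knob, slim knob and dial were all within 0.2 px of where they started, and the dial's mark looked the same. The wrist force was about 1 N, its no-load level, and the gripper was open and touching nothing.
- **Disagreements:** no check failed. The only mismatches were small: the head triangulated about 2 mm higher than its stated height, and the grip read 34 mm on the 36 mm head.

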